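# Change the blender from the grinding cup to the tall cup

## Task

Change the cup on the small blender: turn the short smoked grinding cup a quarter turn anticlockwise (seen from above) until it comes free of the motor base, lift it off and stand it upright on the wooden board without dropping it. Then fetch the tall clear cup, lower its three white lugs into the base's three notches and turn it a quarter turn clockwise until it clicks home against its stop, and let go. Keep both cups upright throughout, and don't shift or knock over the jars, bottle, mill and mug standing round about.

Things in the scene. Friction and masses are not known exactly. Their poses are not given: they have to be found in the camera images.
- blender_base: Fixed motor base of a small blender: round, 124 mm wide, steel skirt, black head, round button on its front (-x). Origin: centre of its underside; z up. Socket in its top: floor 85 mm and rim top 104.5 mm above the origin, rim 109 mm outside. A 7 mm thick grey ledge (77 mm inside, underside 12.5 mm above the floor) overhangs a channel of 92 mm diameter..
- short_cup: Grinding cup, smoked plastic, closed end up, 100 mm tall, 150 g, rigid. Collar below (76 mm across, 36 mm high); smooth round shell 60 mm across from 46 to 88 mm height (grip there, any yaw). Origin: centre of its underside, z up. Three white lugs (12 mm wide, 10 mm high, flush below, reaching 43.5 mm out) at 0, 120, 240 degrees from its x. Starts locked (x 75 degrees clockwise of the base's).
- tall_cup: Blending cup, clear plastic, 150 mm tall, 180 g, standing on the counter, closed end up; same collar and lugs as the short cup; smooth round shell 60 mm across from 46 to 138 mm height (grip near the top, any yaw). Rigid. Origin: centre of its underside, z up. Lugs at 0, 120, 240 degrees from its x axis; any lug fits any notch.
- tall_cup_lug (a point): Middle of the tall cup's lug on its x axis, 40 mm from the cup's axis, 5 mm above its underside.
- base_socket (a point): Centre of the socket floor, where a seated cup's origin lies. From a notch the lugs run clockwise under the ledge for 75 degrees to a fixed stop; they cannot run anticlockwise from it. After about 50 degrees they push back three sprung rollers in the channel wall (together 0.2 to 0.5 N m, either way), which snap out behind the lugs and hold them. Play there: 2.5 mm up and sideways.
- base_entry_1 (a point): Entry notch 1, 0 degrees anticlockwise from the base's x, a gap in the ledge 27 degrees (18 mm) wide, white dot on the rim beside it. The point is where a lug's middle is when the cup stands on the socket floor, not yet turned.
- base_entry_2 (a point): Entry notch 2, 120 degrees anticlockwise from the base's x, a gap in the ledge 27 degrees (18 mm) wide, white dot on the rim beside it. The point is where a lug's middle is when the cup stands on the socket floor, not yet turned.
- base_entry_3 (a point): Entry notch 3, 240 degrees anticlockwise from the base's x, a gap in the ledge 27 degrees (18 mm) wide, white dot on the rim beside it. The point is where a lug's middle is when the cup stands on the socket floor, not yet turned.
- base_lock_1 (a point): Locked place 1: where the middle of the lug from entry notch 1 is once it rests against its stop, 75 degrees clockwise of the notch; orange dot on the rim beside it.
- base_lock_2 (a point): Locked place 2: where the middle of the lug from entry notch 2 is once it rests against its stop, 75 degrees clockwise of the notch; orange dot on the rim beside it.
- base_lock_3 (a point): Locked place 3: where the middle of the lug from entry notch 3 is once it rests against its stop, 75 degrees clockwise of the notch; orange dot on the rim beside it.
- board: Wooden chopping board lying flat and immovable over the cold hob on the left, 200 (x) x 290 (y) x 22 mm. Origin: centre of its underside; its top is 22 mm above. Room above is limited: a microwave hangs over the rear of the hob (from 0.58 m ahead of the robot axis and 0.46 m above the hob) and a wall cabinet over the rear of the counter (from 0.65 m ahead, 0.48 m up).
- honey_jar: Bystander on the board: small honey jar with a dark lid, 50 mm across, 75 mm tall. Origin: centre of its underside.
- chilli_jar: Bystander on the board: jar of red sauce with a black lid, 59 mm across, 85 mm tall. Origin: centre of its underside.
- oil_bottle: Bystander on the counter near the tall cup: square oil bottle, 61 mm wide (85 mm over its corners), 268 mm tall. Origin: centre of its underside.
- pepper_mill: Bystander on the counter near the tall cup: dark wooden pepper mill, 58 mm across, 190 mm tall. Origin: centre of its underside.
- spice_jar: Bystander on the counter near the tall cup: glass spice jar with a red cap, 45 mm across, 109 mm tall. Origin: centre of its underside.
- mug: Bystander: pale patterned mug, 92 mm across, 127 mm over its handle, 95 mm tall, standing on the counter to the left of the base. Origin: centre of its underside box; the handle points along its -y and its round part is centred 17 mm along its +y.

How it is judged:
On the way, in this order (a step that is already met when the one before it is completed fails the run):
1. the short cup stands upright on the board, let go (x of short_cup in the frame of board between -0.09 and 0.09 m and y of short_cup in the frame of board between -0.135 and 0.135 m and z of short_cup in the frame of board between 0.017 and 0.027 m and angle between short_cup's own z axis and vertical below 0.06 rad and linear speed of short_cup below 0.02 m/s and contact force between the fingers and short_cup below 0.2 N), for 0.2 s.
2. the tall cup sits upright on the socket floor, its lugs down through the notches (distance between tall_cup and base_socket below 0.0055 m and angle between tall_cup's own z axis and vertical below 0.05 rad), for 0.1 s.
At the end, for the whole second after the job is handed in: The tall cup sits upright in the socket (within 5.5 mm of its centre, tilt under 0.05) and is locked: its lug within 4.5 mm of a locked place. The short cup stands upright (tilt under 0.06) on the board, its centre 10 mm or more inside the edges. Both at rest (all of step 2 and (distance between tall_cup_lug and base_lock_1 below 0.0045 m or distance between tall_cup_lug and base_lock_2 below 0.0045 m or distance between tall_cup_lug and base_lock_3 below 0.0045 m) and linear speed of each of tall_cup, short_cup below 0.02 m/s and x of short_cup in the frame of board between -0.09 and 0.09 m and y of short_cup in the frame of board between -0.135 and 0.135 m and z of short_cup in the frame of board between 0.017 and 0.027 m and angle between short_cup's own z axis and vertical below 0.06 rad); the robot touches nothing.
It fails at once if a jar on the board is shifted by more than 25 mm or tipped by more than 0.3 rad (distance of any of honey_jar, chilli_jar from where it was at the start of the episode above 0.025 m or angle between any of honey_jar, chilli_jar's own z axis and vertical above 0.3 rad).
It fails at once if the oil bottle, pepper mill, spice jar or mug is shifted by more than 25 mm or tipped by more than 0.3 rad (distance of any of oil_bottle, pepper_mill, spice_jar, mug from where it was at the start of the episode above 0.025 m or angle between any of oil_bottle, pepper_mill, spice_jar, mug's own z axis and vertical above 0.3 rad).
It fails at once if the short cup falls freely (faster than 0.5 m/s with no finger on it, a drop of over 13 mm) (linear speed of short_cup above 0.5 m/s and contact force between the fingers and short_cup below 0.05 N).
It fails at once if a cup is tipped by more than 0.6 rad (angle between any of short_cup, tall_cup's own z axis and vertical above 0.6 rad).
It also fails if it takes over 64 s, if anything falls off the work surface, if the arm or the gripper's body presses on something with over 40 N, if the wrist force passes 120 N, or if a joint passes its speed limit or range.

## Robot

A 6-joint arm with a two-finger parallel gripper is mounted at the origin on a cart in front of the work surface, level with it; the furniture and walls round the work are solid. World frame = base frame: x ahead of the robot, y to its left, z up, the work surface at z = 0. Lengths are in m, angles in rad, forces in N, time in s.
With the tool pointing down it reaches from about 0.35 to 0.775 m from the base axis. Payload 7.3 kg.
Tool frame: the origin (TCP) lies at the very end of the fingers, on their centre line; the grasp point (between the pads) lies 19 mm behind it; z points along the fingers, y is the line along which they close (so a half turn about z gives the same grasp; the last joint's range is limited). The gripper opens to 92 mm and grips with 3 to 60 N. Pads are 19 mm wide; open, the fingers measure 130 mm over their backs; the gripper's body (75 mm by 190 mm) begins 47 mm behind the grasp point.
Start: joints at [1.097, 0.342, 1.524, -0, 1.275, -0.146], TCP at [0.169, 0.497, 0.227] pointing down, gripper open.
Joint ranges: [-2.53, 2.53], [-0.77, 2.02], [0.04, 2.7], [-1, 4.14], [0.28, 2.66], [-3.11, 3.11]. Speed limits (rad/s): [2.57, 2.57, 3.14, 3.14, 3.14, 3.14].

## Interface

Orientations are given as [roll, pitch, yaw] about the fixed x, y, z axes, in that order (R = Rz(yaw) Ry(pitch) Rx(roll)).
In Python, from rig import arm gives the robot as it stands. The module is installed in compiled form; this text tells all that it offers.
- The arm moves only by the tool step_arm, never from a script. Its argument "increments" is a list that holds one entry, the list of rows, each a list of 6 numbers: the shift along the tool's x, y, z each as a share of 100 cm, from -1 to 1, then the turn, a rotation vector about the tool's x, y, z each as a share of 45 degrees, from -1 to 1. A call has 1 to 20 rows; each row is the pose to reach, as a shift and turn from the pose commanded when the call began, along the tool's axes at that moment; what a row does not reach only later rows make up. A row lasts 1/8 s, in which the tool goes at most 62.5 mm and 10.7 degrees, less where a joint would pass 70% of its speed; a pose out of reach is approached as far as the arm can. A call with a number of a shift or a turn outside -1 to 1 is refused whole. A call with a gripper value outside its range is refused whole. "hand" is the opening, from 0 (shut) to 1 (fully open), set as the call begins (left out, the last holds). The fingers move at their own pace and stop on an object; "grip_force" is the grip in N (left out, the last holds). Time passes only in rows, so rows that repeat a pose let the fingers close. It gives the time, the measured TCP pose, the force, the opening and the grip force at its end, in the units of the state.
- arm.read_state(): the state, without advancing time (a new reading comes with each control period).
- arm.get_image(name): name is "scene" or "top" or "wrist"; returns (picture, depth): 420x560x3 uint8, red, green, blue; 420x560 float32, m along the optical axis (not along the pixel's ray), 0 where there is no reading.
- arm.get_calibration(name): a dict with "camera_matrix" (3x3 intrinsics, pixels), "dist_coeffs" ([k1, k2, p1, p2, k3] as OpenCV has them; the pictures are not rectified), "rvec" (rotation vector, rad) and "tvec" (3), from world to camera coordinates, as OpenCV has them. Camera axes: x right, y down, z forward; pixel columns grow to the right and rows downward; lengths in m; the calibration is good to about 2 mm. A picture is of the moment at which its call begins: read the wrist's pose just before it. get_calibration takes no time and is no camera call; for the wrist camera it gives the pose at the moment of the call.
- arm.finish_job(): hands the job in; it is judged then, once.
The state is a dict: "time_s": time; "joints": joint angles; "dq": joint speeds; "effort": joint torques, N m; "eef_pos": TCP position; "ee_rot": TCP orientation; "wrist_force": force on the tool from outside, world axes, zero at the start; "wrist_torque": the same for the moment, N m; "width": finger opening in m; "grip_force": force on a finger pad.
Only numpy, scipy, OpenCV 4.12 (cv2) and the standard library are available. Lean on these libraries where they do the work, as an engineer would, in place of code of your own. Each camera call takes 0.05 s, during which the arm holds its last target. There are 200 camera calls.

## Working session

There is one attempt and no reset: what is moved stays moved. The work goes in short steps, Python scripts to look and compute and a tool call to move; the robot and the scene stay as the last step left them, time stands still between calls to the robot, and variables do not carry over. Pictures are saved under pics/ and viewed, at most 10 in all, crops included, and the job is handed in when it is done.

Besides the shell and the picture viewer there is one more tool, called as name(argument=value, ...) on one line, values as JSON. step_arm: Moves the arm, as the interface text tells. Its arguments: {"type":"object","properties":{"increments":{"type":"array"},"hand":{"type":"number"},"grip_force":{"type":"number"}},"required":["increments"]}

```bash
mkdir -p pics; cat > h.py <<'E'
import numpy as np, cv2
from rig import arm
def cal(n):
    c=arm.get_calibration(n); R=cv2.Rodrigues(np.array(c["rvec"],float))[0]
    return np.array(c["camera_matrix"],float),np.array(c["dist_coeffs"],float),R,np.array(c["tvec"],float).ravel()
def ray(n,px,c=None):
    K,d,R,t=c or cal(n)
    u=cv2.undistortPoints(np.array(px,float).reshape(-1,1,2),K,d).reshape(-1,2)
    return -R.T@t,(np.c_[u,np.ones(len(u))]@R)
def onz(n,px,z,c=None):
    o,d=ray(n,px,c); return o+d*((z-o[2])/d[:,2])[:,None]
def cloud(n,depth,c=None):
    v,u=np.mgrid[:420,:560]; px=np.c_[u.ravel(),v.ravel()]
    o,d=ray(n,px,c); return (o+d*depth.ravel()[:,None]).reshape(420,560,3)
def proj(n,P,c=None):
    K,d,R,t=c or cal(n); return cv2.projectPoints(np.array(P,float).reshape(-1,3),cv2.Rodrigues(R)[0],t,K,d)[0].reshape(-1,2)
E
python3 - <<'E'
from h import *
for n in ("top","scene"):
    p,d=arm.get_image(n); np.savez(n+".npz",p=p,d=d); cv2.imwrite(f"pics/{n}0.png",p[:,:,::-1])
    K,D,R,t=cal(n); print(n,-R.T@t,R[2])
print(arm.read_state())
E
```

```text
top [-0.60995819 -0.05783292  1.49839558] [ 0.63367446  0.02841917 -0.77307763]
scene [-0.36067678 -0.50098426  0.72096192] [ 0.7418003   0.39792657 -0.53980251]
{'time_s': 0.1, 'joints': array([ 1.09701354e+00,  3.42626282e-01,  1.52490093e+00, -2.17274384e-05,
        1.27541094e+00, -1.45980239e-01]), 'dq': array([-0.00026777, -0.00316547, -0.00463321,  0.00093365, -0.00085251,
        0.00185135]), 'effort': array([ 9.57057491e-04, -4.32005167e+01, -2.44694996e+01,  7.18111731e-02,
        5.25452534e-02, -6.63096807e-05]), 'eef_pos': array([0.16884096, 0.49673095, 0.22613554]), 'ee_rot': array([-3.14025845e+00, -1.75161315e-04,  2.81379632e+00]), 'wrist_force': array([-0.49369757, -1.32047339, -0.34707755]), 'wrist_torque': array([-0.00643685, -0.00922557, -0.0024275 ]), 'grip_force': 0.0, 'width': 0.09194276975319818}
```

View pics/top0.png

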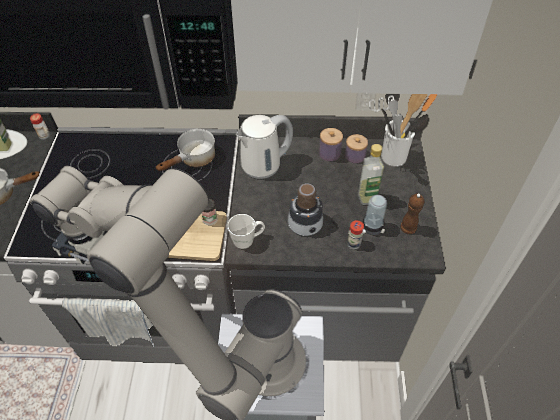

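View pics/scene0.png

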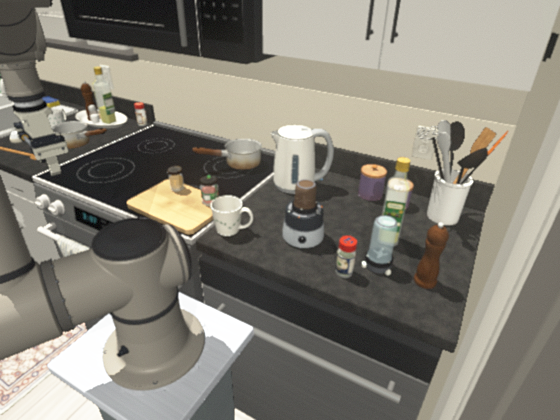

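The top view shows the short cup at about (307,190) on the base (306,218), the tall cup at (376,210), spice jar (356,234), oil bottle (371,185), mill (412,215), mug (243,232) and the board, partly hidden, at (195,235). The scene view shows all of them clearly, with the board at (180,204) and its jars at (176,180) and (209,190).

```bash
python3 - <<'E'
from h import *
C={}
for n in ("top","scene"):
    f=np.load(n+".npz"); C[n]=(cloud(n,f["d"]).reshape(-1,3),f["p"].reshape(-1,3).astype(int))
X=np.r_[C["top"][0],C["scene"][0]]
# candidate clusters on the counter: points in height slices, xy connected comps
def slab(z0,z1,xr,yr,tag):
    for n in C:
        P=C[n][0]; m=(P[:,2]>z0)&(P[:,2]<z1)&(P[:,0]>xr[0])&(P[:,0]<xr[1])&(P[:,1]>yr[0])&(P[:,1]<yr[1])
        Q=P[m]; g=np.zeros((400,600),np.uint8); ij=((Q[:,:2]-[xr[0],yr[0]])/0.003).astype(int)
        g[ij[:,0].clip(0,399),ij[:,1].clip(0,599)]=1; g=cv2.dilate(g,np.ones((3,3)))
        k,l,s,_=cv2.connectedComponentsWithStats(g); L=l[ij[:,0].clip(0,399),ij[:,1].clip(0,599)]
        for i in range(1,k):
            q=Q[L==i]
            if len(q)>15: print(tag,n,len(q),"min",q.min(0).round(3),"max",q.max(0).round(3),"med",np.median(q,0).round(3))
slab(0.03,0.08,(0.3,0.75),(-0.55,0.6),"low")
slab(0.085,0.18,(0.3,0.75),(-0.55,0.25),"mid")
P,c=C["scene"]
hsv=cv2.cvtColor(np.load("scene.npz")["p"],cv2.COLOR_RGB2HSV).reshape(-1,3)
m=(P[:,2]>0.012)&(P[:,2]<0.032)&(P[:,0]>.3)&(P[:,1]>0)&(hsv[:,1]>70)&(hsv[:,0]<28)&(hsv[:,2]>110)
q=P[m]; print("board",len(q),np.percentile(q,[1,50,99],axis=0).round(3),cv2.minAreaRect(q[:,:2].astype(np.float32)))
E
```

```text
low top 77 min [0.335 0.186 0.03 ] max [0.41  0.336 0.039] med [0.366 0.257 0.031]
low top 154 min [0.381 0.07  0.03 ] max [0.425 0.153 0.08 ] med [0.392 0.108 0.057]
low top 129 min [ 0.399 -0.291  0.03 ] max [ 0.429 -0.247  0.08 ] med [ 0.407 -0.266  0.056]
low top 174 min [0.403 0.177 0.03 ] max [0.535 0.259 0.08 ] med [0.479 0.22  0.048]
low top 276 min [0.429 0.039 0.03 ] max [0.479 0.156 0.08 ] med [0.46  0.116 0.055]
low top 368 min [ 0.448 -0.161  0.03 ] max [ 0.519 -0.041  0.08 ] med [ 0.466 -0.101  0.055]
low top 213 min [ 0.46  -0.373  0.03 ] max [ 0.521 -0.303  0.08 ] med [ 0.477 -0.332  0.046]
low top 161 min [ 0.47  -0.493  0.03 ] max [ 0.514 -0.44   0.079] med [ 0.484 -0.46   0.056]
low top 146 min [ 0.59  -0.358  0.03 ] max [ 0.643 -0.297  0.08 ] med [ 0.604 -0.317  0.058]
low top 301 min [0.703 0.006 0.03 ] max [0.75  0.136 0.08 ] med [0.723 0.072 0.056]
low top 27 min [0.719 0.365 0.063] max [0.75  0.398 0.08 ] med [0.74  0.382 0.075]
low scene 391 min [0.382 0.034 0.03 ] max [0.459 0.142 0.08 ] med [0.398 0.082 0.058]
low scene 271 min [ 0.401 -0.296  0.03 ] max [ 
[... 1785 characters left out ...]
61  0.085] max [ 0.563 -0.051  0.18 ] med [ 0.487 -0.12   0.114]
mid scene 653 min [ 0.47  -0.494  0.085] max [ 0.509 -0.445  0.18 ] med [ 0.482 -0.47   0.145]
mid scene 686 min [ 0.467 -0.373  0.085] max [ 0.525 -0.315  0.152] med [ 0.479 -0.347  0.132]
mid scene 201 min [0.47  0.204 0.085] max [0.526 0.25  0.112] med [0.49  0.223 0.106]
mid scene 582 min [ 0.592 -0.366  0.085] max [ 0.64  -0.301  0.179] med [ 0.603 -0.341  0.139]
mid scene 776 min [0.713 0.005 0.085] max [0.75  0.128 0.18 ] med [0.727 0.054 0.133]
board 2498 [[0.341 0.181 0.013]
 [0.43  0.334 0.022]
 [0.855 1.569 0.03 ]] ((0.6174819469451904, 0.8881311416625977), (1.4411066770553589, 0.4943229556083679), 87.10739135742188)
```

step_arm(increments=[[[0, 0, -0.06, 0, 0, 0], [-0.515, -0.46, -0.114, 0, 0, 1], [-0.515, -0.46, -0.114, 0, 0, 1], [-0.515, -0.46, -0.114, 0, 0, 1], [-0.515, -0.46, -0.114, 0, 0, 1], [-0.515, -0.46, -0.114, 0, 0, 1], [-0.515, -0.46, -0.114, 0, 0, 1], [-0.515, -0.46, -0.114, 0, 0, 1], [-0.515, -0.46, -0.114, 0, 0, 1], [-0.515, -0.46, -0.114, 0, 0, 1], [-0.515, -0.46, -0.114, 0, 0, 1], [-0.515, -0.46, -0.114, 0, 0, 1], [-0.515, -0.46, -0.114, 0, 0, 1], [-0.515, -0.46, -0.114, 0, 0, 1], [-0.515, -0.46, -0.114, 0, 0, 1]]], hand=1)

```text
time_s: 1.98
eef_pos: [0.5079, -0.1029, 0.3408]
ee_rot: [3.141, -0.0, 2.03]
wrist_force: [-0.4, 0.4, 0.5]
width: 0.0917
grip_force: 0.0
```

```bash
cat >> h.py <<'E'
def R2(s):
    r,p,y=s["ee_rot"]; from scipy.spatial.transform import Rotation as Q
    return Q.from_euler("xyz",[r,p,y]).as_matrix()
def tgt(pos,yaw=None):
    s=arm.read_state(); v=R2(s).T@(np.array(pos)-s["eef_pos"])
    dy=0 if yaw is None else (yaw-s["ee_rot"][2]+np.pi)%(2*np.pi)-np.pi
    print("shift",v.round(4),"turnz share",round(-dy/(np.pi/4),3),"at",s["eef_pos"].round(4),s["ee_rot"].round(3),"j",s["joints"].round(2),"t",s["time_s"])
def snap(n,name):
    c=cal(n); p,d=arm.get_image(n); np.savez(name+".npz",p=p,d=d,K=c[0],D=c[1],R=c[2],t=c[3])
    cv2.imwrite(f"pics/{name}.png",p[:,:,::-1])
def load(name):
    f=np.load(name+".npz"); return f["p"],f["d"],(f["K"],f["D"],f["R"],f["t"])
E
python3 - <<'E'
from h import *
snap("wrist","w1"); snap("scene","s1"); snap("top","t1"); tgt([0.509,-0.104,.34])
K,D,R,t=cal("wrist"); print(-R.T@t,R[2])
E
```

```text
shift [-0.0012  0.0003  0.0012] turnz share 0.0 at [ 0.5082 -0.1031  0.3412] [3.141 0.    2.03 ] j [-0.35  0.27  1.32  0.    1.56 -0.81] t 2.125
[ 0.47507796 -0.03347242  0.49942222] [ 0.12863157 -0.25790911 -0.95756818]
```

View pics/w1.png

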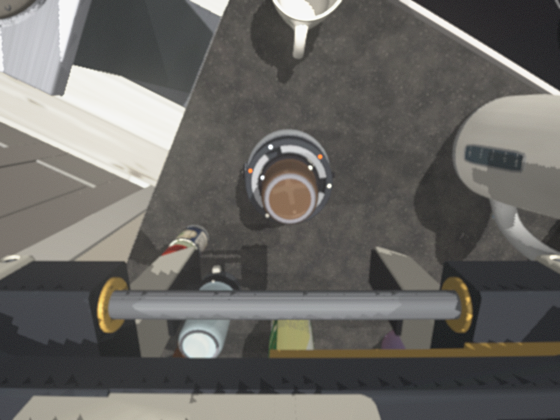

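The wrist view shows the rim with white dots near (270,148), (330,186), (267,215), orange dots at (250,171) and (320,157), the short cup's top at (290,197), and a tall-cup lug at (217,270).

```bash
python3 - <<'E'
from h import *
def blobs(m):
    k,l,s,c=cv2.connectedComponentsWithStats(m.astype(np.uint8)); return [(c[i],s[i,4]) for i in range(1,k) if 2<=s[i,4]<=600]
p,d,c=load("w1"); a=p.astype(int); hs=cv2.cvtColor(p,cv2.COLOR_RGB2HSV)
sub=np.zeros(p.shape[:2],bool); sub[120:240,235:345]=1
W=(hs[...,2]>200)&(hs[...,1]<40)&sub; O=(a[...,0]>150)&(a[...,0]-a[...,2]>90)&sub
for n,m in (("W",W),("O",O)):
    for q,s in blobs(m):
        X=onz("wrist",[q],0.1045,c)[0]; r=X[:2]-[.509,-.104]
        print(n,q.round(1),s,X.round(4),"r",np.hypot(*r).round(4),"ang",np.degrees(np.arctan2(r[1],r[0])).round(1))
# short cup top disk
C=cloud("wrist",d,c)
m=sub&(C[...,2]>.175)&(C[...,2]<.195); q=C[m]; print("cuptop",m.sum(),q.min(0).round(4),q.max(0).round(4))
for n in("t1","s1"):
    P,D,cc=load(n); Y=cloud("",D,cc); m=(Y[...,2]>.178)&(Y[...,2]<.19)&(abs(Y[...,0]-.51)<.06)&(abs(Y[...,1]+.104)<.06)
    if m.sum(): q=Y[m]; print(n,m.sum(),q.min(0).round(4),q.max(0).round(4))
# board corners in t1/s1
for n in("t1","s1"):
    P,D,cc=load(n); Y=cloud("",D,cc); h=cv2.cvtColor(P,cv2.COLOR_RGB2HSV)
    m=(h[...,0]>8)&(h[...,0]<28)&(h[...,1]>60)&(h[...,2]>120)&(abs(Y[...,2]-.022)<.008)&(Y[...,0]>.3)&(Y[...,0]<.6)&(Y[...,1]>.1)&(Y[...,1]<.55)
    k,l,s,_=cv2.connectedComponentsWithStats(m.astype(np.uint8)); i=1+s[1:,4].argmax(); q=Y[l==i][:,:2]; print(n,s[i,4],cv2.minAreaRect(q.astype(np.float32)))
    for tag,lo,hi in (("chilli",(.44,.17),(.56,.29)),("honey",(.45,.33),(.57,.44))):
        m=(Y[...,2]>.045)&(Y[...,2]<.12)&(Y[...,0]>lo[0])&(Y[...,0]<hi[0])&(Y[...,1]>lo[1])&(Y[...,1]<hi[1])
        if m.sum()>5: print(tag,Y[m].min(0).round(3),Y[m].max(0).round(3))
E
```

```text
W [270.  146.5] 16 [ 0.4755 -0.0733  0.1045] r 0.0455 ang 137.6
W [294.9 149.6] 119 [ 0.5042 -0.0632  0.1045] r 0.0411 ang 96.8
W [257.7 170.3] 142 [ 0.4743 -0.1062  0.1045] r 0.0348 ang -176.3
W [310.  167.2] 10 [ 0.5305 -0.0742  0.1045] r 0.0368 ang 54.2
W [262.  177.2] 10 [ 0.4828 -0.1117  0.1045] r 0.0273 ang -163.7
W [328.7 185.5] 14 [ 0.5622 -0.0842  0.1045] r 0.0568 ang 20.4
W [266.5 215. ] 2 [ 0.5089 -0.1537  0.1045] r 0.0497 ang -90.1
O [319.6 156.1] 17 [ 0.5348 -0.0569  0.1045] r 0.0537 ang 61.3
O [249.9 170.3] 16 [ 0.4656 -0.1105  0.1045] r 0.0438 ang -171.5
cuptop 2464 [ 0.4861 -0.1305  0.175 ] [ 0.5448 -0.0738  0.1877]
t1 168 [ 0.4832 -0.1293  0.1784] [ 0.5432 -0.0764  0.1898]
s1 178 [ 0.4848 -0.1344  0.1783] [ 0.5373 -0.0789  0.1866]
t1 1633 ((0.4479808807373047, 0.38680511713027954), (0.17615355551242828, 0.20604395866394043), 89.11469268798828)
honey [0.484 0.364 0.045] [0.537 0.412 0.113]
s1 2470 ((0.44402697682380676, 0.32350680232048035), (0.2956094443798065, 0.202987402677536), 86.28569793701172)
chilli [0.47  0.203 0.045] [0.526 0.259 0.112]
honey [0.486 0.358 0.045] [0.534 0.41  0.102]
```

step_arm(increments=[[[-0.004, 0.006, 0.05, 0, 0, 0], [-0.004, 0.006, 0.1, 0, 0, 0], [-0.004, 0.006, 0.15, 0, 0, 0], [-0.004, 0.006, 0.185, 0, 0, 0], [-0.004, 0.006, 0.207, 0, 0, 0], [-0.004, 0.006, 0.207, 0, 0, 0], [-0.004, 0.006, 0.207, 0, 0, 0]]])

```text
time_s: 3.0
eef_pos: [0.5163, -0.105, 0.1349]
ee_rot: [3.14, 0.001, 2.029]
wrist_force: [-0.1, -0.2, -0.7]
width: 0.0919
grip_force: 0.0
```

step_arm(increments=[[[0, 0, 0, 0, 0, 0], [0, 0, 0, 0, 0, 0], [0, 0, 0, 0, 0, 0], [0, 0, 0, 0, 0, 0], [0, 0, 0, 0, 0, 0], [0, 0, 0, 0, 0, 0]]], hand=0, grip_force=35)

```text
time_s: 3.75
eef_pos: [0.5154, -0.1053, 0.1339]
ee_rot: [-3.141, 0.0, 2.028]
wrist_force: [-3.0, -0.8, 4.2]
width: 0.0593
grip_force: 35.0
```

step_arm(increments=[[[0, 0, 0, 0, 0, -0.15], [0, 0, 0, 0, 0, -0.3], [0, 0, 0, 0, 0, -0.45], [0, 0, 0, 0, 0, -0.6], [0, 0, 0, 0, 0, -0.75], [0, 0, 0, 0, 0, -0.9], [0, 0, 0, 0, 0, -1], [0, 0, 0, 0, 0, -1]]])

```text
time_s: 4.75
eef_pos: [0.5162, -0.1051, 0.1339]
ee_rot: [3.141, 0.001, 2.813]
wrist_force: [1.8, 0.3, 3.3]
width: 0.0588
grip_force: 35.0
```

step_arm(increments=[[[0, 0, 0, 0, 0, -0.15], [0, 0, 0, 0, 0, -0.3], [0, 0, 0, 0, 0, -0.45], [0, 0, 0, 0, 0, -0.58], [0, 0, 0, 0, 0, -0.667], [0, 0, 0, 0, 0, -0.667], [0, 0, 0, 0, 0, -0.667], [0, 0, 0, 0, 0, -0.667]]])

```text
time_s: 5.75
eef_pos: [0.5159, -0.105, 0.1339]
ee_rot: [3.141, 0.001, -2.947]
wrist_force: [1.8, 2.6, 3.3]
width: 0.0592
grip_force: 35.0
```

```bash
python3 - <<'E'
from h import *
s=arm.read_state(); print(s); snap("scene","s2")
p=cv2.imread("pics/s2.png"); cv2.imwrite("pics/s2c.png",cv2.resize(p[160:260,250:360],None,fx=5,fy=5,interpolation=2))
E
```

```text
{'time_s': 5.75, 'joints': array([-3.46734173e-01,  4.37970530e-01,  1.65413216e+00,  6.67076817e-04,
        1.04894576e+00, -2.11262602e+00]), 'dq': array([ 3.87045654e-04, -6.32071932e-04,  6.64650702e-04, -5.69969869e-04,
       -9.58930425e-05, -3.23787864e-03]), 'effort': array([-1.21109560e+00, -4.32604873e+01, -2.00737613e+01, -9.21538956e-01,
        1.49529045e-01, -3.39487230e-02]), 'eef_pos': array([ 0.51590055, -0.10498128,  0.13387176]), 'ee_rot': array([ 3.14137764e+00,  7.64492006e-04, -2.94682959e+00]), 'wrist_force': array([1.79827417, 2.63388382, 3.31619689]), 'wrist_torque': array([ 0.57202322, -0.1866893 , -0.01482789]), 'grip_force': 34.96882620442193, 'width': 0.05924374921897277}
```

View pics/s2c.png

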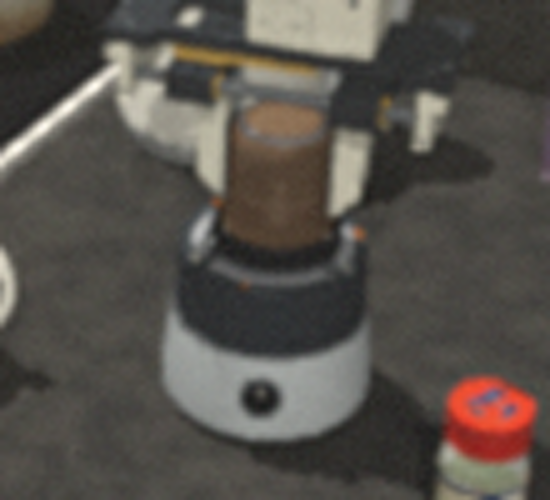

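The crop shows the cup still held at (285,180), with the white lugs now visible at the notches, near (200,230) and (345,235). Lifting gently now.

step_arm(increments=[[[0, 0, -0.003, 0, 0, 0], [0, 0, -0.006, 0, 0, 0], [0, 0, -0.01, 0, 0, 0], [0, 0, -0.014, 0, 0, 0], [0, 0, -0.014, 0, 0, 0]]])

```text
time_s: 6.42
eef_pos: [0.5156, -0.105, 0.1482]
ee_rot: [3.141, 0.0, -2.946]
wrist_force: [0.7, 4.6, 0.5]
width: 0.0589
grip_force: 35.0
```

step_arm(increments=[[[0, 0, -0.03, 0, 0, 0], [0, 0, -0.07, 0, 0, 0], [0, 0, -0.1, 0, 0, 0], [0.002, 0.04, -0.1, 0, 0, 0], [0.003, 0.09, -0.1, 0, 0, 0], [0.005, 0.14, -0.1, 0, 0, 0], [0.006, 0.19, -0.1, 0, 0, 0], [0.008, 0.24, -0.1, 0, 0, 0], [0.009, 0.29, -0.1, 0, 0, 0], [0.011, 0.34, -0.1, 0, 0, 0], [0.013, 0.39, -0.1, 0, 0, 0], [0.014, 0.415, -0.1, 0, 0, 0], [0.014, 0.424, -0.1, 0, 0, 0], [0.014, 0.424, -0.1, 0, 0, 0], [0.014, 0.424, -0.1, 0, 0, 0]]])

```text
time_s: 8.3
eef_pos: [0.4198, 0.3068, 0.2478]
ee_rot: [-3.141, 0.0, -2.947]
wrist_force: [0.2, -0.7, -2.3]
width: 0.0593
grip_force: 35.0
```

```bash
python3 - <<'E'
from h import *
snap("scene","s3"); tgt([.42,.308,.071]); p,d,c=load("s3"); print(proj("",[[.42,.308,.2],[.42,.308,.022]],c))
p=cv2.imread("pics/s3.png"); cv2.imwrite("pics/s3c.png",cv2.resize(p[60:240,100:300],None,fx=3,fy=3,interpolation=2))
E
```

```text
shift [-0.0004  0.0012  0.1768] turnz share 0.0 at [0.4198 0.3068 0.2478] [-3.141  0.    -2.947] j [ 0.48  0.32  1.5  -0.    1.32 -1.28] t 8.35
[[168.77896872 157.25219232]
 [176.19793755 207.07571973]]
```

View pics/s3c.png

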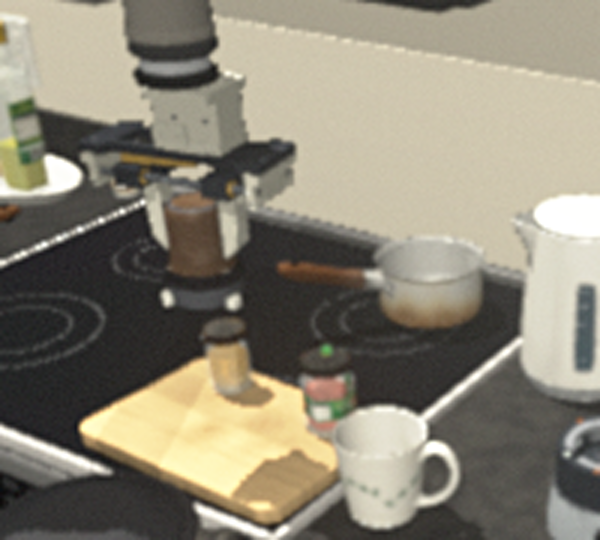

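The view shows the cup held upright with its lugs clear, above free board space in front of the two jars. Lowering.

step_arm(increments=[[[0, 0.001, 0.05, 0, 0, 0], [0, 0.001, 0.1, 0, 0, 0], [0, 0.001, 0.145, 0, 0, 0], [0, 0.001, 0.16, 0, 0, 0], [0, 0.001, 0.17, 0, 0, 0], [0, 0.001, 0.174, 0, 0, 0], [0, 0.001, 0.177, 0, 0, 0], [0, 0.001, 0.177, 0, 0, 0], [0, 0.001, 0.177, 0, 0, 0]]])

```text
time_s: 9.48
eef_pos: [0.4201, 0.3091, 0.0733]
ee_rot: [3.141, 0.003, -2.945]
wrist_force: [-2.4, -4.3, 10.2]
width: 0.0591
grip_force: 35.0
```

step_arm(increments=[[[0, 0, -0.001, 0, 0, 0], [0, 0, -0.001, 0, 0, 0], [0, 0, -0.001, 0, 0, 0], [0, 0, -0.001, 0, 0, 0], [0, 0, -0.001, 0, 0, 0]]], hand=1)

```text
time_s: 10.1
eef_pos: [0.4191, 0.309, 0.0716]
ee_rot: [3.142, -0.0, -2.945]
wrist_force: [-0.3, 0.9, 0.4]
width: 0.0919
grip_force: 0.0
```

step_arm(increments=[[[0, 0, -0.03, 0, 0, 0], [0, 0, -0.08, 0, 0, 0], [0, 0, -0.14, 0, 0, 0], [0, 0, -0.2, 0, 0, 0], [0, 0, -0.26, 0, 0, 0], [0, 0, -0.27, 0, 0, 0], [0, 0, -0.27, 0, 0, 0]]])

```text
time_s: 10.98
eef_pos: [0.4191, 0.3089, 0.3417]
ee_rot: [3.141, 0.001, -2.946]
wrist_force: [0.2, 0.2, -1.4]
width: 0.0917
grip_force: 0.0
```

```bash
python3 - <<'E'
from h import *
snap("scene","s4"); tgt([.40,-.30,.34],np.radians(45)); p,d,c=load("s4"); Y=cloud("",d,c)
m=(Y[...,0]>.35)&(Y[...,0]<.455)&(Y[...,1]>.25)&(Y[...,1]<.37)&(Y[...,2]>.05)&(Y[...,2]<.15); q=Y[m]; print(q.min(0),q.max(0))
m&=Y[...,2]>.118; q=Y[m]; print(m.sum(),q.min(0),q.max(0))
E
```

```text
shift [ 0.137  -0.5934  0.001 ] turnz share 3.25 at [0.4187 0.3088 0.3404] [-3.141e+00 -2.000e-03 -2.945e+00] j [ 0.49  0.27  1.31  0.    1.56 -1.28] t 11.025
[0.37824978 0.26831692 0.05003721] [0.44890022 0.33697704 0.12720984]
143 [0.38807792 0.2774654  0.11801658] [0.44471591 0.330513   0.12720984]
```

```bash
python3 - <<'E'
from h import *
for n in("s4","w1","s1"):
    p,d,c=load(n); hs=cv2.cvtColor(p,cv2.COLOR_RGB2HSV); Y=cloud("",d,c)
    uv=proj("",[[.498,-.343,.0]],c)[0].astype(int); sub=np.zeros(hs.shape[:2],bool); sub[max(0,uv[1]-45):uv[1]+25,uv[0]-45:uv[0]+45]=1
    m=(hs[...,2]>165)&(hs[...,1]<45)&sub&(np.linalg.norm(onz("",np.stack(np.meshgrid(range(560),range(420)),-1).reshape(-1,2),.005,c)[:,:2]-[.498,-.343],axis=1).reshape(420,560)<.055)
    k,l,s,ct=cv2.connectedComponentsWithStats(m.astype(np.uint8))
    for i in range(1,k):
        if s[i,4]<4: continue
        X=onz("",[ct[i]],.006,c)[0]; r=X[:2]-[.498,-.343]; print(n,ct[i].round(1),s[i,4],X.round(4),np.hypot(*r).round(4),np.degrees(np.arctan2(r[1],r[0])).round(1),"depthpt",np.median(Y[l==i],0).round(3))
    m=(Y[...,2]>.05)&(Y[...,2]<.152)&(np.hypot(Y[...,0]-.498,Y[...,1]+.343)<.045); q=Y[m]
    if len(q): print(q.min(0).round(4),q.max(0).round(4))
    m&=Y[...,2]>.143; q=Y[m]; 
    if len(q)>5: print("top",len(q),q.min(0).round(4),q.max(0).round(4))
E
```

```text
s4 [379.9 254.1] 24 [ 0.5427 -0.3356  0.006 ] 0.0453 9.4 depthpt [ 0.472 -0.348  0.063]
s4 [363.7 263.6] 25 [ 0.48   -0.3091  0.006 ] 0.0384 117.9 depthpt [ 0.479 -0.309  0.006]
s4 [387.8 271.8] 19 [ 0.4807 -0.3768  0.006 ] 0.0379 -117.1 depthpt [ 0.479 -0.377  0.008]
[ 0.4673 -0.3734  0.0501] [ 0.5256 -0.3141  0.1514]
top 241 [ 0.4709 -0.371   0.1432] [ 0.5256 -0.3162  0.1514]
w1 [215.8 269.9] 32 [ 0.4819 -0.3103  0.006 ] 0.0364 116.3 depthpt [ 0.482 -0.308  0.011]
w1 [212.8 281.8] 6 [ 0.4861 -0.3335  0.006 ] 0.0152 141.5 depthpt [ 0.485 -0.314  0.038]
w1 [217.1 307.9] 194 [ 0.5126 -0.3779  0.006 ] 0.0378 -67.3 depthpt [ 0.481 -0.086  0.424]
[ 0.4727 -0.3637  0.05  ] [ 0.532  -0.3104  0.152 ]
top 1118 [ 0.4742 -0.3637  0.143 ] [ 0.5304 -0.3125  0.152 ]
s1 [380. 254.] 5 [ 0.5434 -0.3357  0.006 ] 0.046 9.1 depthpt [ 0.471 -0.349  0.064]
s1 [363.8 264.2] 13 [ 0.4778 -0.3102  0.006 ] 0.0385 121.6 depthpt [ 0.476 -0.31   0.007]
s1 [387.7 272.1] 15 [ 0.4797 -0.3768  0.006 ] 0.0384 -118.5 depthpt [ 0.478 -0.377  0.007]
[ 0.4674 -0.3733  0.0501] [ 0.5255 -0.3138  0.1511]
top 240 [ 0.4696 -0.3717  0.1431] [ 0.5255 -0.3164  0.1511]
```

step_arm(increments=[[[0.02, -0.09, 0, 0, 0, 0.23], [0.03, -0.15, 0, 0, 0, 0.46], [0.05, -0.21, 0, 0, 0, 0.7], [0.06, -0.27, 0, 0, 0, 0.93], [0.07, -0.32, 0, 0, 0, 1], [0.07, -0.32, 0, 0, 0, 1]]])

```text
time_s: 11.78
eef_pos: [0.4119, -0.0213, 0.3398]
ee_rot: [-3.14, -0.004, 2.547]
wrist_force: [-0.3, -0.0, 0.5]
width: 0.0919
grip_force: 0.0
```

step_arm(increments=[[[-0.05, -0.043, 0, 0, 0, 0.23], [-0.1, -0.086, 0, 0, 0, 0.46], [-0.15, -0.13, 0, 0, 0, 0.7], [-0.2, -0.172, 0, 0, 0, 0.93], [-0.253, -0.217, 0, 0, 0, 1], [-0.253, -0.217, 0, 0, 0, 1]]])

```text
time_s: 12.52
eef_pos: [0.5029, -0.3417, 0.3381]
ee_rot: [-3.139, -0.004, 1.765]
wrist_force: [-0.0, 0.9, -0.1]
width: 0.0914
grip_force: 0.0
```

step_arm(increments=[[[0, 0, 0, 0, 0, 0.23], [0, 0, 0, 0, 0, 0.46], [0, 0, 0, 0, 0, 0.7], [0, 0, 0, 0, 0, 0.93], [0, 0, 0, 0, 0, 1], [0, 0, 0, 0, 0, 1]]])

```text
time_s: 13.28
eef_pos: [0.5029, -0.3385, 0.3399]
ee_rot: [-3.138, -0.001, 0.984]
wrist_force: [-0.0, -0.6, -1.2]
width: 0.0916
grip_force: 0.0
```

step_arm(increments=[[[0, 0, 0, 0, 0, 0.22], [0, 0, 0, 0, 0, 0.245], [0, 0, 0, 0, 0, 0.245], [0, 0, 0, 0, 0, 0.245]]])

```text
time_s: 13.78
eef_pos: [0.5026, -0.3394, 0.3415]
ee_rot: [-3.141, -0.0, 0.791]
wrist_force: [-0.3, -0.8, 0.0]
width: 0.0915
grip_force: 0.0
```

```bash
python3 - <<'E'
from h import *
snap("wrist","w5"); tgt([.5,-.343,.105],np.radians(45)); p,d,c=load("w5"); print(proj("",[[.5,-.343,.15],[.5,-.343,0]],c))
E
```

```text
shift [-0.0042  0.0007  0.2366] turnz share 0.007 at [ 0.5025 -0.3396  0.3416] [-3.141 -0.     0.791] j [-0.72  0.45  1.05  0.    1.64  0.06] t 13.825
[[283.88744142 193.07008203]
 [283.96697083 170.95819515]]
```

View pics/w5.png

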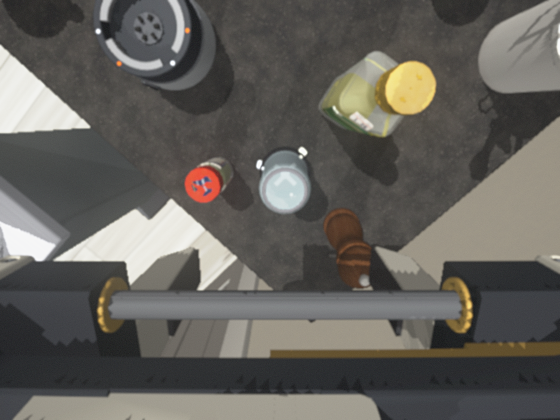

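The wrist view shows the tall cup at (285,182), with lugs at (302,152) and (260,165). The bottle (365,100) and mill (347,250) are clear of the gripper's long axis, and the empty socket with its dots is at top left (150,35).

```bash
python3 - <<'E'
from h import *
p,d,c=load("w5"); hs=cv2.cvtColor(p,cv2.COLOR_RGB2HSV); a=p.astype(int); Y=cloud("",d,c)
def bl(m,z,lo=3,hi=200):
    k,l,s,ct=cv2.connectedComponentsWithStats(m.astype(np.uint8)); r=[]
    for i in range(1,k):
        if lo<=s[i,4]<=hi: X=onz("",[ct[i]],z,c)[0]; r.append(X[:2]); print(ct[i].round(1),s[i,4],X.round(4))
    return r
sub=np.zeros(hs.shape[:2],bool); sub[135:180,245:320]=1
print("lugs"); L=bl((hs[...,2]>190)&(hs[...,1]<40)&sub,.008)
m=(Y[...,2]>.145)&(Y[...,2]<.155)&(np.hypot(Y[...,0]-.5,Y[...,1]+.343)<.04); q=Y[m]; print("top",m.sum(),q.min(0).round(4),q.max(0).round(4),cv2.minEnclosingCircle(q[:,:2].astype(np.float32)))
sub[:]=0; sub[:100,85:225]=1
print("W"); bl((hs[...,2]>200)&(hs[...,1]<40)&sub,.1045)
print("O"); bl((a[...,0]>150)&(a[...,0]-a[...,2]>90)&sub,.1045)
E
```

```text
lugs
[302.5 150.8] 43 [ 0.5426 -0.34    0.008 ]
[300.2 156.3] 9 [ 0.5343 -0.3435  0.008 ]
[258.7 163.8] 37 [ 0.4812 -0.307   0.008 ]
[262.3 168. ] 7 [ 0.4805 -0.3154  0.008 ]
[275.6 167.8] 13 [ 0.4953 -0.3295  0.008 ]
[268. 173.] 5 [ 0.4812 -0.327   0.008 ]
[284.6 176. ] 192 [ 0.4961 -0.3483  0.008 ]
[263.6 178.2] 5 [ 0.4705 -0.3279  0.008 ]
top 1885 [ 0.4747 -0.3691  0.145 ] [ 0.5305 -0.3133  0.1526] ((0.5029125809669495, -0.3411885201931), 0.02821080945432186)
W
[104.1   8.6] 69 [ 0.4985 -0.0647  0.1045]
[97.6 30.9] 17 [ 0.4755 -0.0729  0.1045]
[172.2  62.8] 20 [ 0.5092 -0.1534  0.1045]
O
[187.  30.] 21 [ 0.5466 -0.1433  0.1045]
[118.8  63.2] 19 [ 0.4657 -0.1103  0.1045]
```

step_arm(increments=[[[-0.002, 0.001, 0.05, 0, 0, 0], [-0.002, 0.001, 0.1, 0, 0, 0], [-0.002, 0.001, 0.15, 0, 0, 0], [-0.002, 0.001, 0.19, 0, 0, 0], [-0.002, 0.001, 0.22, 0, 0, 0], [-0.002, 0.001, 0.237, 0, 0, 0], [-0.002, 0.001, 0.237, 0, 0, 0], [-0.002, 0.001, 0.237, 0, 0, 0]]])

```text
time_s: 14.82
eef_pos: [0.5025, -0.3423, 0.1061]
ee_rot: [3.139, -0.0, 0.789]
wrist_force: [-0.8, 0.2, -0.9]
width: 0.092
grip_force: 0.0
```

step_arm(increments=[[[0, 0, 0, 0, 0, 0], [0, 0, 0, 0, 0, 0], [0, 0, 0, 0, 0, 0], [0, 0, 0, 0, 0, 0], [0, 0, 0, 0, 0, 0], [0, 0, 0, 0, 0, 0]]], hand=0, grip_force=35)

```text
time_s: 15.58
eef_pos: [0.5018, -0.3417, 0.1048]
ee_rot: [3.142, -0.0, 0.789]
wrist_force: [-1.8, 0.6, 2.1]
width: 0.0595
grip_force: 35.0
```

```bash
python3 - <<'E'
from h import *
tgt([.5155,-.1037,.30],0.79+np.radians(22.65-1.5))
E
```

```text
shift [ 0.1786 -0.1579 -0.1951] turnz share -0.471 at [ 0.5018 -0.3417  0.1048] [ 3.142 -0.     0.789] j [-0.72  0.6   1.45  0.    1.09  0.06] t 15.575
```

step_arm(increments=[[[0, 0, -0.03, 0, 0, 0], [0, 0, -0.08, 0, 0, 0], [0, 0, -0.13, 0, 0, 0], [0, 0, -0.175, 0, 0, 0], [0, 0, -0.195, 0, 0, 0], [0.03, -0.026, -0.195, 0, 0, -0.09], [0.065, -0.057, -0.195, 0, 0, -0.18], [0.1, -0.088, -0.195, 0, 0, -0.28], [0.135, -0.119, -0.195, 0, 0, -0.38], [0.165, -0.145, -0.195, 0, 0, -0.471], [0.1785, -0.158, -0.195, 0, 0, -0.471], [0.1785, -0.158, -0.195, 0, 0, -0.471], [0.1785, -0.158, -0.195, 0, 0, -0.471]]])

```text
time_s: 17.2
eef_pos: [0.5155, -0.1048, 0.2995]
ee_rot: [-3.142, 0.001, 1.158]
wrist_force: [-0.0, -0.4, -1.8]
width: 0.0594
grip_force: 35.0
```

```bash
python3 - <<'E'
from h import *
tgt([.5155,-.1037,.192]); snap("scene","s6"); snap("wrist","w6")
p,d,c=load("s6"); hs=cv2.cvtColor(p,cv2.COLOR_RGB2HSV)
print(proj("",[[.5155,-.1037,.195],[.5155,-.1037,.1045]],c))
P=cv2.imread("pics/s6.png"); cv2.imwrite("pics/s6c.png",cv2.resize(P[100:250,230:380],None,fx=4,fy=4,interpolation=2))
E
```

```text
shift [ 0.0011 -0.0004  0.1075] turnz share 0.0 at [ 0.5155 -0.1048  0.2995] [-3.142e+00  1.000e-03  1.158e+00] j [-0.35  0.3   1.39 -0.    1.46  0.07] t 17.2
[[305.96247515 179.5626121 ]
 [304.34025031 207.02961063]]
```

View pics/s6c.png

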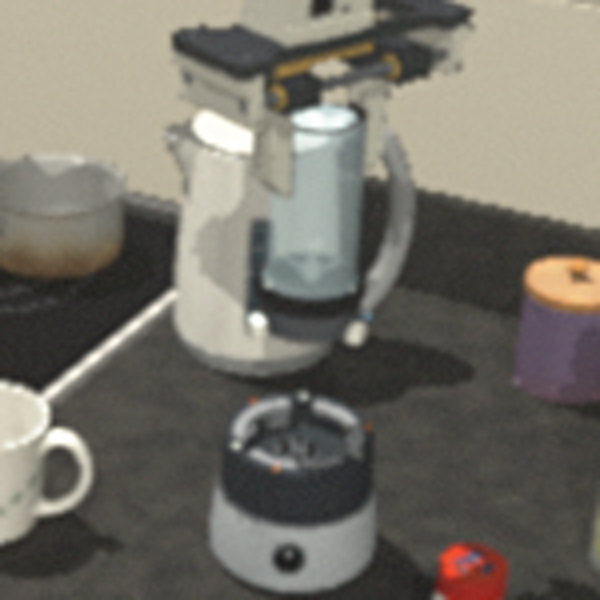

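The crop shows the tall cup hanging upright over the empty socket, with lugs at (258,322) and (354,334). Checking their angle.

```bash
python3 - <<'E'
from h import *
p,d,c=load("s6"); hs=cv2.cvtColor(p,cv2.COLOR_RGB2HSV)
sub=np.zeros(hs.shape[:2],bool); sub[172:192,286:326]=1
m=(hs[...,2]>190)&(hs[...,1]<40)&sub; k,l,s,ct=cv2.connectedComponentsWithStats(m.astype(np.uint8))
for i in range(1,k):
    X=onz("",[ct[i]],.1995,c)[0]; r=X[:2]-[.5155,-.1048]; print(ct[i],s[i,4],X.round(4),np.hypot(*r),np.degrees(np.arctan2(r[1],r[0])))
a=np.radians([142.65,262.65]); print(proj("",np.c_[.5155+.04*np.cos(a),-.1048+.04*np.sin(a),[.1995]*2],c))
E
```

```text
[289.96153846 182.27884615] 104 [ 0.4719 -0.0765  0.1995] 0.05196821983750458 147.0209191771942
[318.375 182.875] 8 [ 0.5086 -0.1442  0.1995] 0.040011880957935994 -99.91652420639896
[[293.29232681 180.83431119]
 [318.73293479 182.62394084]]
```

step_arm(increments=[[[0.001, 0, 0.03, 0, 0, 0], [0.001, 0, 0.06, 0, 0, 0], [0.001, 0, 0.08, 0, 0, 0], [0.001, 0, 0.088, 0, 0, 0], [0.001, 0, 0.092, 0, 0, 0], [0.001, 0, 0.096, 0, 0, 0], [0.001, 0, 0.096, 0, 0, 0]]])

```text
time_s: 18.18
eef_pos: [0.516, -0.1029, 0.2039]
ee_rot: [3.141, -0.0, 1.159]
wrist_force: [-0.0, -0.1, -2.2]
width: 0.0595
grip_force: 35.0
```

Past the ledge top with no contact; continuing down.

step_arm(increments=[[[0, 0, 0.004, 0, 0, 0], [0, 0, 0.008, 0, 0, 0], [0, 0, 0.011, 0, 0, 0], [0, 0, 0.0135, 0, 0, 0], [0, 0, 0.0145, 0, 0, 0], [0, 0, 0.0145, 0, 0, 0]]])

```text
time_s: 18.92
eef_pos: [0.5159, -0.1028, 0.1898]
ee_rot: [3.141, -0.0, 1.159]
wrist_force: [-2.2, 0.4, 4.8]
width: 0.0597
grip_force: 35.0
```

step_arm(increments=[[[0, 0, 0, 0, 0, 0.15], [0, 0, 0, 0, 0, 0.3], [0, 0, 0, 0, 0, 0.45], [0, 0, 0, 0, 0, 0.6], [0, 0, 0, 0, 0, 0.75], [0, 0, 0, 0, 0, 0.9], [0, 0, 0, 0, 0, 1], [0, 0, 0, 0, 0, 1]]])

```text
time_s: 19.92
eef_pos: [0.5165, -0.1031, 0.1898]
ee_rot: [3.14, -0.002, 0.374]
wrist_force: [0.8, 0.8, 3.1]
width: 0.0595
grip_force: 35.0
```

step_arm(increments=[[[0, 0, 0, 0, 0, 0.15], [0, 0, 0, 0, 0, 0.3], [0, 0, 0, 0, 0, 0.45], [0, 0, 0, 0, 0, 0.56], [0, 0, 0, 0, 0, 0.63], [0, 0, 0, 0, 0, 0.68], [0, 0, 0, 0, 0, 0.72], [0, 0, 0, 0, 0, 0.72]]])

```text
time_s: 20.92
eef_pos: [0.5156, -0.1034, 0.1898]
ee_rot: [3.14, -0.0, -0.188]
wrist_force: [-3.0, -2.1, 5.6]
width: 0.0597
grip_force: 35.0
```

```bash
python3 - <<'E'
from h import *
s=arm.read_state(); print(s["ee_rot"],s["wrist_force"],s["wrist_torque"],s["joints"],s["effort"])
E
```

```text
[ 3.13982145e+00 -2.39987858e-04 -1.88373016e-01] [-2.96469706 -2.10812506  5.57618272] [-0.738034    0.73633809  0.68025503] [-0.34257291  0.37619664  1.58011806 -0.00184942  1.18476937  1.41729254] [  0.55400927 -40.96797466 -22.60681629   1.42610125  -0.6826897
   0.82382815]
```

step_arm(increments=[[[0, 0, 0, 0, 0, 0.04], [0, 0, 0, 0, 0, 0.09], [0, 0, 0, 0, 0, 0.09]]])

```text
time_s: 21.3
eef_pos: [0.5168, -0.1036, 0.19]
ee_rot: [3.14, -0.003, -0.26]
wrist_force: [1.4, -3.6, 5.7]
width: 0.0588
grip_force: 35.0
```

```bash
python3 - <<'E'
from h import *
s=arm.read_state(); print(s["ee_rot"],s["wrist_torque"])
E
```

```text
[ 3.14028931e+00 -3.13007371e-03 -2.60041484e-01] [-0.9199572  -0.00857259  0.84317508]
```

step_arm(increments=[[[0, 0, 0, 0, 0, -0.02], [0, 0, 0, 0, 0, -0.02], [0, 0, 0, 0, 0, -0.02], [0, 0, 0, 0, 0, -0.02], [0, 0, 0, 0, 0, -0.02]]], hand=1)

```text
time_s: 21.92
eef_pos: [0.5158, -0.1027, 0.1891]
ee_rot: [-3.141, 0.0, -0.247]
wrist_force: [-0.5, -0.2, 0.8]
width: 0.0917
grip_force: 0.0
```

step_arm(increments=[[[0, 0, -0.02, 0, 0, 0], [0, 0, -0.06, 0, 0, 0], [0, 0, -0.1, 0, 0, 0], [0, 0, -0.14, 0, 0, 0], [0, 0, -0.16, 0, 0, 0], [0, 0, -0.16, 0, 0, 0], [0, 0, -0.16, 0, 0, 0]]])

```text
time_s: 22.8
eef_pos: [0.5154, -0.1027, 0.348]
ee_rot: [-3.141, 0.002, -0.247]
wrist_force: [0.3, 0.4, 0.4]
width: 0.0919
grip_force: 0.0
```

```bash
python3 - <<'E'
from h import *
snap("scene","s7"); snap("wrist","w7"); s=arm.read_state(); print(s["time_s"],s["eef_pos"])
p,d,c=load("s7"); Y=cloud("",d,c); m=(Y[...,2]>.2)&(Y[...,2]<.26)&(np.hypot(Y[...,0]-.5155,Y[...,1]+.104)<.05); q=Y[m]; print(q.min(0),q.max(0))
A=cv2.resize(cv2.imread("pics/s7.png")[110:260,230:380],(400,400),interpolation=2); B=cv2.resize(cv2.imread("pics/w7.png")[80:280,180:380],(400,400),interpolation=2)
cv2.imwrite("pics/s7c.png",np.hstack([A,B]))
E
```

```text
22.9 [ 0.5154176  -0.10265733  0.34780103]
[ 0.4813504  -0.13643033  0.20002722] [ 0.53739453 -0.07873435  0.23633531]
```

View pics/s7c.png

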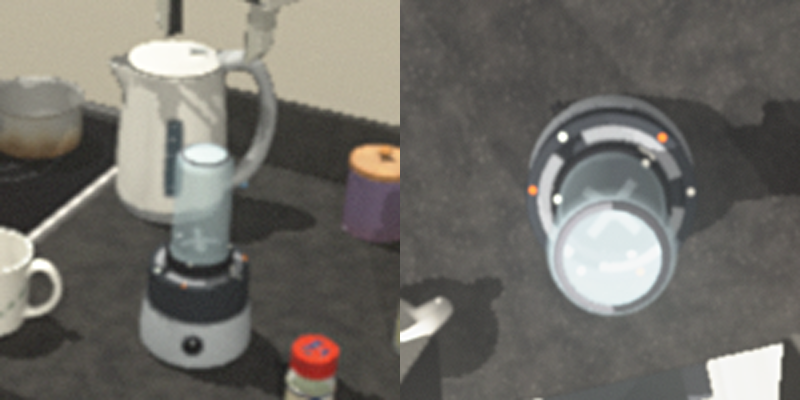

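The left crop shows the cup upright and seated. The right crop shows the collar marks at (645,163) and (557,200) beside the orange dots at (662,137) and (533,190). Comparing them with the same marks when the short cup was locked.

```bash
python3 - <<'E'
from h import *
def sp(n,pt):
    p,d,c=load(n); hs=cv2.cvtColor(p,cv2.COLOR_RGB2HSV); y,x=[int(v) for v in pt[::-1]]
    w=hs[y-4:y+5,x-4:x+5,2].astype(float); w=np.clip(w-w.max()+50,0,None); v,u=np.mgrid[y-4:y+5,x-4:x+5]
    return onz("",[[(w*u).sum()/w.sum(),(w*v).sum()/w.sum()]],.121,c)[0][:2]
for n,a,b in(("w1",(310,167),(262,177)),("w7",(180+245/2,80+163/2),(180+157/2,80+200/2))):
    A,B=sp(n,a),sp(n,b); D=A-B; print(n,A,B,np.hypot(*D),np.degrees(np.arctan2(D[1],D[0])), [np.degrees(np.arctan2(*(v-[.5155,-.1037])[::-1])) for v in(A,B)])
E
```

```text
w1 [ 0.52814505 -0.07239411] [ 0.48235859 -0.1082611 ] 0.05816219948636296 38.073510588544146 [np.float64(68.00527283089976), np.float64(-172.1638629050533)]
w7 [ 0.53635576 -0.12996823] [ 0.52784544 -0.07281873] 0.05777967219197772 -81.53013773552188 [np.float64(-51.552042205599655), np.float64(68.2098912594035)]
```

```bash
python3 -c "
from rig import arm
print(arm.finish_job())"
```

```text
the job is handed in; nothing more can be done
None
```

The short cup stands upright on the board, and the tall cup is seated and turned to its stop, its marks within about a degree of the locked places; I handed the job in at about 23 s but got no verdict back.

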